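# Prop open the seasoning chest

### The job

Service is about to start: prop the lid of the wooden seasoning chest half open on its stay. Lift the lid by its bar and swing it all the way back until it leans open by itself, flip up the red stay that lies on the partition inside as far as it goes, then take the lid again and lower it gently until it rests on the tip of the stay, and let go. Do not let the lid drop, and do not push the things standing around the chest out of place.

Things in the scene. Friction and masses are not known exactly. Their poses are not given: they have to be found in the camera images.
- chest: Wooden chest, 160 (its x) x 190 (its y) x 100 mm high without lid, walls 8 mm, fixed to the worktop. Origin: centre of its underside. z up; x runs from its front (robot's side) to its back, where the lid is hinged; y to its left. A partition 12 mm thick runs along x at y = 0, top at z = 74 mm; a dish 61x61x30 mm stands in each half (up to z = 42 mm).
- lid (a joint): Angle of the lid, rad: 0 closed (level), 1.70 fully back at its hinge's stop, where it leans by itself. A board 164 x 194 x 10 mm, 0.24 to 0.42 kg with handle; it swings freely and falls shut from below about 1.4 unless held or propped. Propped on the stay it stands at about 0.63.
- lid_bar (a point): Middle of the lid's steel bar handle: round, 12 mm thick, along the chest's y, 100 mm between its posts; axis 44 mm above the lid's upper face (54 mm from its underside), 136 mm from the hinge line along the lid, 27 mm short of its front edge. The round bar can roll between fingers as the lid swings. With the lid back it is on the far side.
- stay (a joint): Angle of the stay, rad: 0 lying flat along the partition, tip toward the hinge; 1.60 at its stop, just past upright (the tip rises and swings to the front). Slight friction: it stays where it is left. The resting lid pushes it against this stop.
- stay_grip (a point): Centre of the round boss on the red stay, 62 mm from its pivot: a disc 18 mm across its flat faces (along the chest's y: pinch it so) and 18 mm in diameter; it can turn between the fingers as the stay swings. The stay is a bar 12 mm thick (y) and 11 mm high, 0.07 kg; its round black tip (radius 8 mm) is 88 mm from the pivot.
- lid_hinge (a point): Middle of the lid's hinge line, which runs along the chest's y: in the chest's frame x = +80, y = 0, z = +100.5 mm, level with the lid's underside.
- stay_pivot (a point): Pivot of the stay: in the chest's frame x = -32, y = 0, z = +86 mm, axis along y, between two brass cheeks 22 mm long that reach up to z = 93 mm and out to y = -13.5 and +13.5 mm.
- salt_box: Bystander: closed wooden salt box with a small knob, 93x124x91 mm; origin at the centre of its underside. Leave it where it stands.
- water_glass: Bystander: clear drinking glass, 80x80x91 mm; origin at the centre of its underside. Leave it where it stands.
- label_tape: Bystander: roll of yellowish tape lying flat, 98x96x25 mm; origin at the centre of its underside. Leave it where it stands.
- tea_canister: Bystander: dark wooden open canister, 79x79x87 mm; origin at the centre of its underside. Leave it where it stands.
- sesame_jar: Bystander: glass jar with grey lid, 54x54x85 mm; origin at the centre of its underside. Leave it where it stands.
- dish_greens: Bystander: white dish with green herbs, 95x87x46 mm; origin at the centre of its underside. Leave it where it stands.
- rice_paddle: Bystander: wooden rice paddle lying flat, 183x104x5 mm; origin at the centre of its underside. Leave it where it stands.

How it is judged (in metres and radians):
On the way, in this order (a step that is already met when the one before it is completed fails the run):
1. the lid is swung fully back, the stay still down (value of joint lid above 1.6 rad and value of joint stay below 0.3 rad), for 0.2 s.
2. the stay is flipped up to its stop while the lid is back (value of joint stay above 1.4 rad and value of joint lid above 1.5 rad), for 0.2 s.
At the end, for the whole second after the job is handed in: The stay is up (above 1.5 rad) and the lid rests still on its tip, at 0.57 to 0.69 rad (value of joint lid between 0.57 and 0.69 rad and value of joint stay above 1.5 rad and velocity of joint lid between -0.1 and 0.1 rad/s); the robot touches nothing.
It fails at once if the lid is let drop (falls faster than 4 rad/s) (velocity of joint lid below -4 rad/s).
It fails at once if a thing standing around is moved more than 30 mm (distance of any of salt_box, water_glass, label_tape, tea_canister, sesame_jar, dish_greens, rice_paddle from where it was at the start of the episode above 0.03 m).
It also fails if it takes over 72 s, if anything falls off the work surface, if the arm or the gripper's body presses on something with over 40 N, if the wrist force passes 120 N, or if a joint passes its speed limit or range.

### The arm

A 6-joint arm with a two-finger parallel gripper is mounted at the origin on a cart in front of the work surface, level with it; the furniture and walls round the work are solid. World frame = base frame: x ahead of the robot, y to its left, z up, the work surface at z = 0. Lengths are in mm, angles in degrees, forces in N, time in s.
With the tool pointing down it reaches from about 300 to 850 mm from the base axis. Payload 4.2 kg.
Tool frame: the origin (TCP) lies on the centre line of the jaws, within the pads' length; the fingertips stand 14 mm ahead of it and the grasp point (between the pads) lies 5 mm behind it; z points along the fingers, y is the line along which they close (so a half turn about z gives the same grasp; the last joint's range is limited). The gripper opens to 91 mm and grips with 3 to 60 N. Pads are 32 mm wide; open, the fingers measure 118 mm over their backs; the gripper's body (76 mm by 178 mm) begins 60 mm behind the grasp point.
Start: joints at [-71.734, 18.312, 89.639, -0, 72.044, -1.146], TCP at [191.108, -542.328, 227.976] pointing down, gripper open.
Joint ranges: [-177.97, 177.97], [-48.28, 115.42], [12.27, 149.76], [-77.06, 257.06], [2.81, 150.46], [-146.56, 146.56]. Speed limits (degrees/s): [147.25, 147.25, 180, 180, 180, 180].

### API

Orientations are given as [roll, pitch, yaw] about the fixed x, y, z axes, in that order (R = Rz(yaw) Ry(pitch) Rx(roll)).
In Python, from workcell import env gives the robot as it stands.
- The arm moves only by the tool arm_command, never from a script. Its argument "motion" is a list of rows, each an object with "offset": the shift along the tool's x, y, z in m, a list of three; "spin": the turn about the tool's z in rad. In form: [{"offset": [tx, ty, tz], "spin": spin}, ...]. A call has 1 to 5 rows; each row shifts and turns the commanded pose from where the row before left it, along the tool's axes as they then stand; what a row does not reach is not made up. A row lasts 1/8 s, in which the tool goes at most 62.5 mm and 10.7 degrees, less where a joint would pass 70% of its speed; a pose out of reach is approached as far as the arm can. A call with a gripper value outside its range is refused whole. "jaw" is the finger opening in m, from 0 to 0.0912, set as the call begins (left out, the last holds). The fingers move at their own pace and stop on an object; "newtons" is the grip in N (left out, the last holds). Time passes only in rows, so rows that do not move let the fingers close. It gives the time, the measured TCP pose, the force, the opening and the grip force at its end, in the units of the state.
- env.state(): the state, without advancing time (a new reading comes with each control period).
- env.grab_frame(name): name is "scene" or "top" or "wrist"; returns (picture, depth): 400x640x3 uint8, blue, green, red; 400x640 float32, mm along the optical axis (not along the pixel's ray), 0 where there is no reading.
- env.camera_model(name): a dict with "fx", "fy", "cx", "cy" (pixels), "eye" and "rotation" of the camera in the world; the wrist camera has in their place "hand_eye" (4x4, takes a point from camera to tool coordinates, whose origin is the TCP and whose axes are the flange's). Camera axes: x right, y down, z forward; pixel columns grow to the right and rows downward; lengths in mm; the calibration is good to about 2 mm. The wrist camera is an equidistant fisheye: a pixel r from the principal point sees the ray r / f radians off the axis. A picture is of the moment at which its call begins: read the wrist's pose just before it. camera_model takes no time and is no camera call.
- env.job_done(): hands the job in; it is judged then, once.
Trained networks look in the newest picture that a camera, given by its name, has taken for a name from the list of things; names that differ only in an ending like _2 or _b are one class to them, and where a whole thing is asked for, a point or a joint stands for the part that bears it (a point fixed in the world has none). Each returns a list of dicts, best first, with "score" (0 to 1); they miss things now and then, are a little off and sometimes report something else, mostly with a low value. They report only what shows in the picture. A call takes as long as a camera call.
- env.boxes_of(camera, target): "bbox" ([left, top, right, bottom] in pixels, round what is visible of it).
- env.pinpoint(camera, target): "location" ([column, row] in pixels: a listed point, or the origin of a listed thing).
The state is a dict: "time_s": time; "qpos": joint angles; "qvel": joint speeds; "effort": joint torques, N m; "ee_pos": TCP position; "ee_rot": TCP orientation; "force": force on the tool from outside, world axes, zero at the start; "torque": the same for the moment, N m; "gripper_width": finger opening in mm; "gripper_force": force on a finger pad.
Only numpy, scipy, OpenCV 4.12 (cv2) and the standard library are available. Lean on these libraries where they do the work, as an engineer would, in place of code of your own. Each camera call takes 0.05 s, during which the arm holds its last target. There are 200 camera calls.

## Working session

There is one attempt and no reset: what is moved stays moved. The work goes in short steps, Python scripts to look and compute and a tool call to move; the robot and the scene stay as the last step left them, time stands still between calls to the robot, and variables do not carry over. Pictures are saved under pics/ and viewed, at most 10 in all, crops included, and the job is handed in when it is done.

Besides the shell and the picture viewer there is one more tool, called by a JSON object that holds its "method" and its "body". arm_command: Moves the arm, as the interface text tells. Its arguments: {"type":"object","properties":{"motion":{"type":"array"},"jaw":{"type":"number"},"newtons":{"type":"number"}},"required":["motion"]}

```bash
mkdir -p pics; ls
cat > h.py <<'E'
import numpy as np, cv2, json
from workcell import env
def ray(cam,px,depth=None):
    m=env.camera_model(cam); d=np.array([(px[0]-m['cx'])/m['fx'],(px[1]-m['cy'])/m['fy'],1.0])
    return np.array(m['eye']),np.array(m['rotation'])@d
def at_depth(cam,px,z): e,d=ray(cam,px); return e+d*z
def at_z(cam,px,z): e,d=ray(cam,px); return e+d*(z-e[2])/d[2]
E
python3 - <<'E'
from h import *
s=env.state(); print(s['time_s'],s['ee_pos'],s['ee_rot'],s['gripper_width'])
for c in ['scene','top']:
    im,d=env.grab_frame(c); cv2.imwrite(f'pics/{c}0.png',im); np.save(c+'.npy',d)
    m=env.camera_model(c); print(c,m)
    for t in ['lid_bar','lid_hinge','chest']:
        for r in env.pinpoint(c,t)[:2]:
            p=r['location']; z=d[int(p[1]),int(p[0])]
            print(t,p,round(r['score'],2),z,at_depth(c,p,z).round(1))
    for t in ['lid','salt_box','water_glass','label_tape','tea_canister','sesame_jar','dish_greens','rice_paddle']:
        r=env.boxes_of(c,t)[:1]; print(t,[(np.round(x['bbox']),round(x['score'],2)) for x in r])
print(env.state()['time_s'])
E
```

```text
pics
0.0 [ 190.95285305 -541.8700513   227.16275575] [-1.79904905e+02 -1.83306748e-03  1.94092815e+01] 91.38409861064726
scene {'fx': 380.5254249082917, 'fy': 380.5254249082917, 'cx': 320.3171867707443, 'cy': 201.71105023419477, 'eye': array([  82.08875054,  692.11667524, 1003.78886185]), 'rotation': array([-1.39437425e+02, -8.07924092e-02, -1.36850844e+02])}
lid_bar [371.2, 196.3] 0.93 1185.6346 [-184278.  -183668.  -183356.3]
lid_bar [249.9, 341.0] 0.72 1000.16473 [-111013.4 -110403.4 -110091.7]
lid_hinge [342.2, 185.4] 0.63 1220.396 [-176711.8 -176101.8 -175790.1]
chest [358.7, 219.6] 0.62 1128.949 [-170298.2 -169688.2 -169376.5]
chest [332.6, 166.3] 0.51 1432.142 [-202342.8 -201732.8 -201421.1]
lid [(array([320., 172., 401., 230.]), 0.59)]
salt_box []
water_glass [(array([286., 166., 312., 200.]), 0.6)]
label_tape [(array([322., 154., 347., 175.]), 0.65)]
tea_canister []
sesame_jar [(array([406., 144., 425., 170.]), 0.77)]
dish_greens [(array([262., 253., 301., 290.]), 0.62)]
rice_paddle [(array([229., 310., 269., 374.]), 0.58)]
top {'fx': 407.0405144255011, 'fy': 407.04051442550
[... 250 characters left out ...]

lid_bar [361.8, 204.3] 0.62 1475.1016 [-148696.7 -148890.6 -147579.8]
lid_hinge [360.0, 206.7] 0.9 1473.4807 [-147448.  -147641.9 -146331. ]
chest [353.4, 235.4] 0.61 1333.8279 [-129860.6 -130054.4 -128743.6]
chest [433.5, 178.1] 0.41 1409.6422 [-183501.1 -183695.  -182384.2]
lid [(array([323., 204., 391., 262.]), 0.91)]
salt_box [(array([283., 150., 323., 182.]), 0.63)]
water_glass [(array([330., 158., 357., 187.]), 0.62)]
label_tape [(array([375., 164., 401., 187.]), 0.6)]
tea_canister [(array([422., 161., 450., 188.]), 0.76)]
sesame_jar [(array([440., 226., 465., 243.]), 0.88)]
dish_greens [(array([246., 206., 277., 236.]), 0.84)]
rice_paddle [(array([198., 217., 222., 269.]), 0.72)]
1.2
```

View pics/scene0.png

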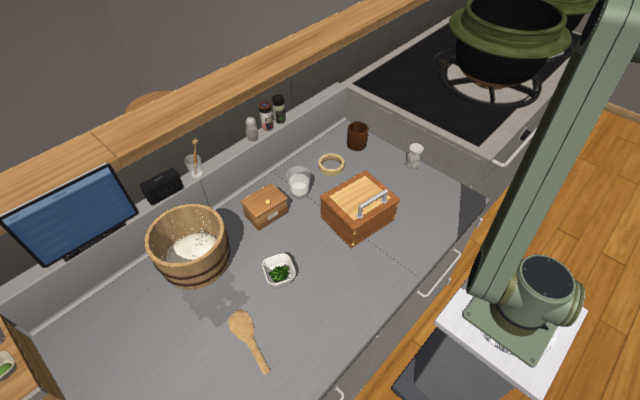

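View pics/top0.png

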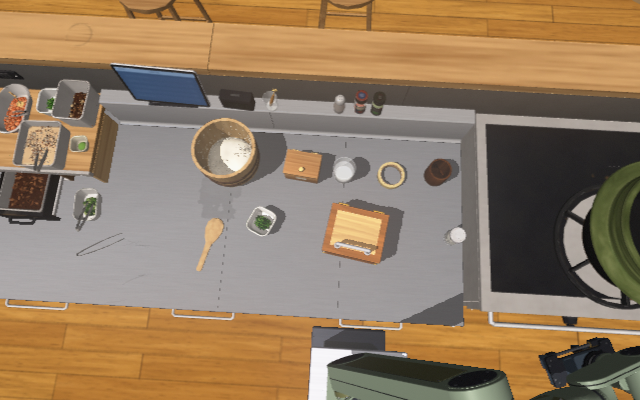

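The views show the closed chest at top px (356,233), with its bar toward the robot at about (354,249). The bystanders are behind and to the sides, all clear of the lid's swing. The camera rotation comes as roll/pitch/yaw in degrees, so I'll convert it.

```bash
sed -i "s/^def ray/from scipy.spatial.transform import Rotation as R\ndef ray/; s/np.array(m\['rotation'\])@d/R.from_euler('xyz',m['rotation'],degrees=True).as_matrix()@d/" h.py
python3 - <<'E'
from h import *
for c,ps in {'scene':[(371.2,196.3),(342.2,185.4)],'top':[(354.5,249.2),(360.0,206.7)]}.items():
    d=np.load(c+'.npy')
    for p,z in zip(ps,(154,100.5)): print(c,p,at_depth(c,p,d[int(p[1]),int(p[0])]).round(1),at_z(c,p,z).round(1))
# cloud
P=[]
for c in ['scene','top']:
    d=np.load(c+'.npy'); v,u=np.nonzero(d>0); m=env.camera_model(c); z=d[v,u]
    X=np.stack([(u-m['cx'])/m['fx']*z,(v-m['cy'])/m['fy']*z,z],1)@R.from_euler('xyz',m['rotation'],degrees=True).as_matrix().T+m['eye']
    e=at_z('top',(356,233),110); k=(np.hypot(*(X[:,:2]-e[:2]).T)<150)
    X=X[k]; 
    F=X[abs(X[:,2]-110)<7]; rect=cv2.minAreaRect(F[:,:2].astype(np.float32)); 
    B=X[(X[:,2]>145)&(X[:,2]<170)]
    print(c,len(F),F[:,2].mean(),rect); 
    if len(B): 
        w=np.linalg.svd(B[:,:2]-B[:,:2].mean(0),full_matrices=False)[2][0]; print('bar',len(B),B.mean(0),np.percentile(B[:,2],95),np.degrees(np.arctan2(w[1],w[0])), np.ptp((B[:,:2]-B[:,:2].mean(0))@w))
E
```

```text
scene (371.2, 196.3) [501.5  11.  114.3] [482.8  41.4 154. ]
scene (342.2, 185.4) [599.9  35.3 110.8] [605.8  27.7 100.5]
top (354.5, 249.2) [470.   37.2 110.1] [465.   40.1 154. ]
top (360.0, 206.7) [637.7  16.3  -3.6] [614.6  24.2 100.5]
scene 2348 111.86492586127376 ((529.2236328125, 35.12140655517578), (194.77032470703125, 171.0029296875), 80.31668090820312)
bar 142 [471.74346947  48.33653407 158.52577913] 162.74549584716362 80.04708907515217 106.36191033976586
top 2703 111.36402397628423 ((529.3299560546875, 37.181549072265625), (194.080078125, 170.0603790283203), 80.16666412353516)
bar 132 [471.93888867  47.25461414 159.34109932] 164.06365980831077 -99.73827331300372 107.02487397877039
```

{"method": "arm_command", "body": {"motion": [{"offset": [0, 0, 0], "spin": -0.18}, {"offset": [0, 0, 0], "spin": -0.18}, {"offset": [0, 0, 0], "spin": -0.18}, {"offset": [0, 0, 0], "spin": -0.18}, {"offset": [0, 0, 0], "spin": -0.18}], "jaw": 0.07}}

```text
time_s: 1.82
ee_pos: [191.1, -542.3, 228.0]
ee_rot: [180.0, 0.0, 71.3]
force: [0.4, 0.4, 0.2]
gripper_width: 70.0
gripper_force: 0.0
```

{"method": "arm_command", "body": {"motion": [{"offset": [0, 0, 0], "spin": -0.161}, {"offset": [0, 0, 0], "spin": 0}, {"offset": [0, 0, 0], "spin": 0}]}}

```text
time_s: 2.2
ee_pos: [191.1, -542.3, 228.0]
ee_rot: [180.0, 0.0, 80.1]
force: [-0.3, 0.4, -0.3]
gripper_width: 69.9
gripper_force: 0.0
```

```bash
cat >> h.py <<'E'
YAW=-9.8
UX=np.array([np.cos(np.radians(YAW)),np.sin(np.radians(YAW)),0]); UY=np.array([-UX[1],UX[0],0])
def go(target):
    s=env.state(); M=R.from_euler('xyz',s['ee_rot'],degrees=True).as_matrix()
    print(s['time_s'],np.round(s['ee_pos'],1),np.round(s['ee_rot'],1),'F',np.round(s['force'],1),s['gripper_width'],s['gripper_force'],'tool off',(M.T@(np.array(target)-s['ee_pos'])).round(1))
E
python3 -c "
from h import *
go((473.5,47,228))"
```

```text
2.2 [ 191.1 -542.3  228. ] [180.    0.   80.1] F [-0.3  0.4 -0.3] 69.86222362902605 0.0 tool off [629.2 176.5  -0. ]
```

{"method": "arm_command", "body": {"motion": [{"offset": [0.0524, 0.0147, 0], "spin": 0}, {"offset": [0.0524, 0.0147, 0], "spin": 0}, {"offset": [0.0524, 0.0147, 0], "spin": 0}, {"offset": [0.0524, 0.0147, 0], "spin": 0}, {"offset": [0.0524, 0.0147, 0], "spin": 0}]}}

```text
time_s: 2.82
ee_pos: [308.7, -295.1, 228.2]
ee_rot: [179.9, 0.0, 80.1]
force: [0.5, -0.7, 0.0]
gripper_width: 69.9
gripper_force: 0.0
```

{"method": "arm_command", "body": {"motion": [{"offset": [0.0524, 0.0147, 0], "spin": 0}, {"offset": [0.0524, 0.0147, 0], "spin": 0}, {"offset": [0.0524, 0.0147, 0], "spin": 0}, {"offset": [0.0524, 0.0147, 0], "spin": 0}, {"offset": [0.0524, 0.0147, 0], "spin": 0}]}}

```text
time_s: 3.45
ee_pos: [425.8, -49.3, 228.3]
ee_rot: [179.9, 0.0, 80.1]
force: [-0.2, -0.4, 0.4]
gripper_width: 70.0
gripper_force: 0.0
```

{"method": "arm_command", "body": {"motion": [{"offset": [0.0524, 0.0147, 0], "spin": 0}, {"offset": [0.0524, 0.0147, 0], "spin": 0}, {"offset": [0, 0, 0], "spin": 0}, {"offset": [0, 0, 0], "spin": 0}]}}

```text
time_s: 3.95
ee_pos: [471.4, 47.0, 227.8]
ee_rot: [-180.0, 0.1, 80.2]
force: [-0.5, 0.4, 0.1]
gripper_width: 70.3
gripper_force: 0.0
```

Run:
```python
from h import *
go((473.5,47,149.5))
s=env.state(); im,d=env.grab_frame('wrist'); m=env.camera_model('wrist'); print(m)
cv2.imwrite('pics/w1.png',im)
M=R.from_euler('xyz',s['ee_rot'],degrees=True).as_matrix(); H=np.array(m['hand_eye'])
for r in env.pinpoint('wrist','lid_bar')[:2]:
    p=np.array(r['location'])-[m['cx'],m['cy']]; f=m['fx']; rr=np.hypot(*p); th=rr/f
    v=np.array([*(p/rr*np.sin(th)),np.cos(th)]); t=M@H[:3,:3]@v; e=M@H[:3,3]+s['ee_pos']
    print(r, e+t*(154.5-e[2])/t[2])
```

```text
3.95 [471.4  47.  227.8] [-1.80e+02  1.00e-01  8.02e+01] F [-0.5  0.4  0.1] 70.30139496522573 0.0 tool off [ 0.5  2.1 78.2]
{'fx': 309.70691628693146, 'fy': 309.70691628693146, 'cx': 321.04234889536156, 'cy': 199.04400930536187, 'hand_eye': array([[-1.32137814e-04, -9.62274222e-01, -2.72081431e-01,
         7.72728574e+01],
       [ 9.99999990e-01, -1.38353954e-04,  3.66298534e-06,
         7.76452773e-01],
       [-4.11683381e-05, -2.72081428e-01,  9.62274231e-01,
        -1.56740145e+02],
       [ 0.00000000e+00,  0.00000000e+00,  0.00000000e+00,
         1.00000000e+00]])}
{'location': [323.0, 214.8], 'score': 0.72} [473.56080012  45.92643739 154.5       ]
{'location': [364.1, 175.4], 'score': 0.44} [509.73979248  71.69050611 154.5       ]
```

View pics/w1.png

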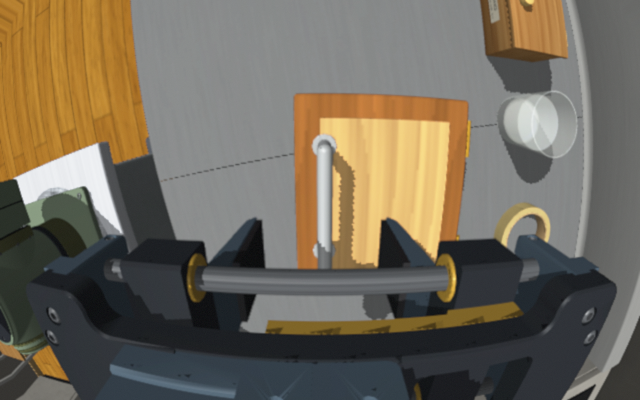

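The bar runs vertically in the wrist picture at column ~324, rows 145–255, midway between the fingers. The network's point (473.6, 45.9) agrees with the depth fit. Descending.

{"method": "arm_command", "body": {"motion": [{"offset": [0, 0.002, 0.025], "spin": 0}, {"offset": [0, 0, 0.025], "spin": 0}, {"offset": [0, 0, 0.018], "spin": 0}, {"offset": [0, 0, 0.01], "spin": 0}, {"offset": [0, 0, 0], "spin": 0}]}}

```text
time_s: 4.68
ee_pos: [473.5, 46.2, 149.7]
ee_rot: [-179.9, 0.0, 80.1]
force: [1.0, 0.3, 0.3]
gripper_width: 69.9
gripper_force: 0.0
```

{"method": "arm_command", "body": {"motion": [{"offset": [0, 0, 0], "spin": 0}, {"offset": [0, 0, 0], "spin": 0}, {"offset": [0, 0, 0], "spin": 0}, {"offset": [0, 0, 0], "spin": 0}, {"offset": [0, 0, 0], "spin": 0}], "jaw": 0.0, "newtons": 15}}

```text
time_s: 5.3
ee_pos: [473.9, 47.0, 150.0]
ee_rot: [180.0, 0.0, 80.2]
force: [-0.1, -0.4, 0.0]
gripper_width: 22.8
gripper_force: 0.0
```

{"method": "arm_command", "body": {"motion": [{"offset": [0, 0, 0], "spin": 0}, {"offset": [0, 0, 0], "spin": 0}, {"offset": [0, 0, 0], "spin": 0}]}}

```text
time_s: 5.68
ee_pos: [474.1, 46.9, 149.9]
ee_rot: [180.0, 0.0, 80.2]
force: [0.8, 0.3, -0.2]
gripper_width: 11.1
gripper_force: 15.0
```

Run:
```python
import numpy as np
th=np.linspace(0,1.69,21)
P=np.array([[-136*np.cos(t)+54*np.sin(t),136*np.sin(t)+54*np.cos(t)] for t in th])
D=np.diff(P,axis=0).round(1); acc=P[0]
for i,d in enumerate(D): print(i,[0,d[0],-d[1]],P[i+1].round(1),end='\n' if i%5<4 else '\n\n')
```

```text
0 [0, np.float64(5.0), np.float64(-11.3)] [-131.    65.3]
1 [0, np.float64(6.0), np.float64(-10.8)] [-125.    76.1]
2 [0, np.float64(6.9), np.float64(-10.3)] [-118.1   86.4]
3 [0, np.float64(7.7), np.float64(-9.7)] [-110.4   96. ]
4 [0, np.float64(8.5), np.float64(-9.0)] [-101.9  105. ]

5 [0, np.float64(9.2), np.float64(-8.2)] [-92.7 113.2]
6 [0, np.float64(9.9), np.float64(-7.4)] [-82.8 120.7]
7 [0, np.float64(10.5), np.float64(-6.6)] [-72.3 127.2]
8 [0, np.float64(11.0), np.float64(-5.6)] [-61.3 132.9]
9 [0, np.float64(11.4), np.float64(-4.7)] [-49.9 137.6]

10 [0, np.float64(11.8), np.float64(-3.7)] [-38.1 141.3]
11 [0, np.float64(12.1), np.float64(-2.7)] [-26. 144.]
12 [0, np.float64(12.2), np.float64(-1.7)] [-13.8 145.7]
13 [0, np.float64(12.3), np.float64(-0.6)] [ -1.4 146.3]
14 [0, np.float64(12.4), np.float64(0.4)] [ 10.9 145.9]

15 [0, np.float64(12.3), np.float64(1.4)] [ 23.2 144.5]
16 [0, np.float64(12.1), np.float64(2.5)] [ 35.3 142. ]
17 [0, np.float64(11.9), np.float64(3.5)] [ 47.2 138.5]
18 [0, np.float64(11.5), np.float64(4.5)] [ 58.7 134. ]
19 [0, np.float64(11.1), np.float64(5.4)] [ 69.8 128.6]
```

{"method": "arm_command", "body": {"motion": [{"offset": [0, 0.005, -0.0113], "spin": 0}, {"offset": [0, 0.006, -0.0108], "spin": 0}, {"offset": [0, 0.0069, -0.0103], "spin": 0}, {"offset": [0, 0.0077, -0.0097], "spin": 0}, {"offset": [0, 0.0085, -0.009], "spin": 0}]}}

```text
time_s: 6.3
ee_pos: [506.3, 41.4, 201.8]
ee_rot: [-179.8, 0.0, 80.2]
force: [-4.7, 1.3, 1.6]
gripper_width: 11.8
gripper_force: 15.0
```

{"method": "arm_command", "body": {"motion": [{"offset": [0, 0, 0], "spin": 0}, {"offset": [0, 0, 0], "spin": 0}]}}

```text
time_s: 6.55
ee_pos: [506.5, 41.3, 202.0]
ee_rot: [-179.8, -0.0, 80.2]
force: [-6.1, 1.7, 3.3]
gripper_width: 11.5
gripper_force: 15.0
```

{"method": "arm_command", "body": {"motion": [{"offset": [0, 0.0092, -0.0082], "spin": 0}, {"offset": [0, 0.0099, -0.0074], "spin": 0}, {"offset": [0, 0.0105, -0.0066], "spin": 0}, {"offset": [0, 0.011, -0.0056], "spin": 0}, {"offset": [0, 0.0114, -0.0047], "spin": 0}]}}

```text
time_s: 7.18
ee_pos: [559.3, 32.2, 235.1]
ee_rot: [179.9, -0.0, 80.2]
force: [-3.9, 0.6, 3.1]
gripper_width: 11.7
gripper_force: 15.0
```

{"method": "arm_command", "body": {"motion": [{"offset": [0, 0.0118, -0.0037], "spin": 0}, {"offset": [0, 0.0121, -0.0027], "spin": 0}, {"offset": [0, 0.0122, -0.0017], "spin": 0}, {"offset": [0, 0.0123, -0.0006], "spin": 0}, {"offset": [0, 0.0124, 0.0004], "spin": 0}]}}

```text
time_s: 7.8
ee_pos: [619.6, 21.7, 241.4]
ee_rot: [-180.0, 0.0, 80.2]
force: [-1.2, 0.9, 1.7]
gripper_width: 11.4
gripper_force: 15.0
```

{"method": "arm_command", "body": {"motion": [{"offset": [0, 0, 0], "spin": 0}, {"offset": [0, 0, 0], "spin": 0}]}}

```text
time_s: 8.05
ee_pos: [618.7, 21.9, 241.4]
ee_rot: [-180.0, 0.0, 80.2]
force: [0.1, 0.4, 0.7]
gripper_width: 11.5
gripper_force: 15.0
```

{"method": "arm_command", "body": {"motion": [{"offset": [0, 0.0123, 0.0014], "spin": 0}, {"offset": [0, 0.0121, 0.0025], "spin": 0}, {"offset": [0, 0.0119, 0.0035], "spin": 0}, {"offset": [0, 0.0115, 0.0045], "spin": 0}, {"offset": [0, 0.0111, 0.0054], "spin": 0}]}}

```text
time_s: 8.68
ee_pos: [677.7, 11.6, 224.0]
ee_rot: [180.0, 0.0, 80.2]
force: [-0.7, -0.5, -0.2]
gripper_width: 11.5
gripper_force: 15.0
```

{"method": "arm_command", "body": {"motion": [{"offset": [0, 0, 0], "spin": 0}, {"offset": [0, 0, 0], "spin": 0}]}}

```text
time_s: 8.93
ee_pos: [677.0, 11.7, 224.1]
ee_rot: [180.0, 0.0, 80.2]
force: [-0.2, -1.0, -1.8]
gripper_width: 11.2
gripper_force: 15.0
```

{"method": "arm_command", "body": {"motion": [{"offset": [0, 0, 0], "spin": 0}, {"offset": [0, 0, 0], "spin": 0}, {"offset": [0, 0, 0], "spin": 0}, {"offset": [0, 0, -0.004], "spin": 0}, {"offset": [0, 0, -0.011], "spin": 0}], "jaw": 0.032}}

```text
time_s: 9.55
ee_pos: [676.4, 11.9, 239.7]
ee_rot: [-179.9, 0.0, 80.2]
force: [-0.3, 0.3, 1.0]
gripper_width: 32.0
gripper_force: 0.0
```

{"method": "arm_command", "body": {"motion": [{"offset": [0, 0, -0.02], "spin": 0}, {"offset": [0, 0, -0.03], "spin": 0}, {"offset": [0, 0, -0.03], "spin": 0}, {"offset": [0, -0.03, 0], "spin": 0}, {"offset": [0, -0.045, 0], "spin": 0}]}}

```text
time_s: 10.18
ee_pos: [602.9, 24.7, 320.3]
ee_rot: [179.9, -0.0, 80.2]
force: [-0.4, -0.5, 0.5]
gripper_width: 31.6
gripper_force: 0.0
```

{"method": "arm_command", "body": {"motion": [{"offset": [0, -0.045, 0], "spin": 0}, {"offset": [0, 0, 0], "spin": -0.175}, {"offset": [0, 0, 0], "spin": -0.175}, {"offset": [0, 0, 0], "spin": -0.175}, {"offset": [0, 0, 0], "spin": -0.175}]}}

```text
time_s: 10.8
ee_pos: [558.5, 32.4, 320.7]
ee_rot: [179.9, 0.0, 120.6]
force: [-0.8, -0.4, -0.5]
gripper_width: 31.9
gripper_force: 0.0
```

{"method": "arm_command", "body": {"motion": [{"offset": [0, 0, 0], "spin": -0.175}, {"offset": [0, 0, 0], "spin": -0.175}, {"offset": [0, 0, 0], "spin": -0.175}, {"offset": [0, 0, 0], "spin": -0.175}, {"offset": [0, 0, 0], "spin": -0.171}], "jaw": 0.045}}

```text
time_s: 11.42
ee_pos: [558.6, 32.4, 320.6]
ee_rot: [180.0, 0.1, 170.5]
force: [-0.1, -0.9, -0.1]
gripper_width: 45.0
gripper_force: 0.0
```

```bash
cat >> h.py <<'E'
def wpt(target,z):
    s=env.state(); m=env.camera_model('wrist'); M=R.from_euler('xyz',s['ee_rot'],degrees=True).as_matrix(); H=np.array(m['hand_eye'])
    for r in env.pinpoint('wrist',target)[:2]:
        p=np.array(r['location'])-[m['cx'],m['cy']]; rr=np.hypot(*p); th=rr/m['fx']
        v=np.array([*(p/rr*np.sin(th)),np.cos(th)]); t=M@H[:3,:3]@v; e=M@H[:3,3]+s['ee_pos']
        print(target,np.round(r['location']),r['score'],(e+t*(z-e[2])/t[2]).round(1))
E
python3 - <<'E'
from h import *
go((558.7,32.3,81))
im,_=env.grab_frame('wrist'); cv2.imwrite('pics/w2.png',im); wpt('stay_grip',86); wpt('stay_pivot',86);wpt('lid_bar',228)
E
```

```text
11.425 [558.6  32.4 320.6] [1.800e+02 1.000e-01 1.705e+02] F [-0.1 -0.9 -0.1] 44.97279661310578 0.0 tool off [ 2.000e-01 -1.000e-01  2.396e+02]
stay_grip [320. 170.] 0.63 [555.3  32.   86. ]
stay_pivot [320. 127.] 0.91 [500.5  41.7  86. ]
lid_bar [316. 324.] 0.78 [681.7   5.8 228. ]
```

View pics/w2.png

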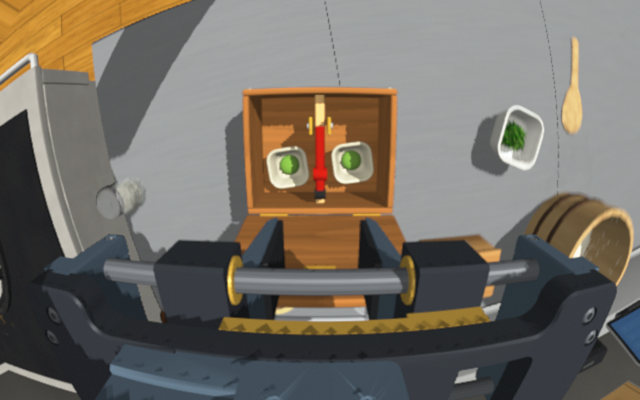

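Lid leans back. The stay is still flat at column 320 with its boss at about (320,174), and it is centred between the fingers. Descend and pinch.

{"method": "arm_command", "body": {"motion": [{"offset": [0, 0, 0.045], "spin": 0.004}, {"offset": [0, 0, 0.055], "spin": 0}, {"offset": [0, 0, 0.055], "spin": 0}, {"offset": [0, 0, 0.045], "spin": 0}, {"offset": [0, 0, 0.02], "spin": 0}]}}

```text
time_s: 12.25
ee_pos: [557.0, 32.3, 97.0]
ee_rot: [-179.9, -0.2, 169.8]
force: [0.1, -0.8, 1.1]
gripper_width: 45.0
gripper_force: 0.0
```

{"method": "arm_command", "body": {"motion": [{"offset": [0, 0, 0.012], "spin": 0}, {"offset": [0, 0, 0.0075], "spin": 0}, {"offset": [0, 0, 0], "spin": 0}]}}

```text
time_s: 12.62
ee_pos: [558.8, 32.3, 80.3]
ee_rot: [180.0, 0.0, 170.0]
force: [0.0, 0.4, 0.1]
gripper_width: 45.1
gripper_force: 0.0
```

{"method": "arm_command", "body": {"motion": [{"offset": [0, 0, 0], "spin": 0}, {"offset": [0, 0, 0], "spin": 0}, {"offset": [0, 0, 0], "spin": 0}, {"offset": [0, 0, 0], "spin": 0}, {"offset": [0, 0, 0], "spin": 0}], "jaw": 0.0, "newtons": 12}}

```text
time_s: 13.25
ee_pos: [558.5, 30.8, 80.5]
ee_rot: [-179.8, 0.0, 170.0]
force: [-0.5, -6.5, 2.5]
gripper_width: 17.8
gripper_force: 12.0
```

Run:
```python
import numpy as np
from h import go
go((558.7,32.3,81))
th=np.linspace(0,1.62,16)
P=62*np.c_[np.cos(th),np.sin(th)]
for i,d in enumerate(np.diff(P,axis=0).round(1)): print(i,[-d[0],0,-d[1]])
```

```text
13.25 [558.5  30.8  80.5] [-179.8    0.   170. ] F [-0.5 -6.5  2.5] 17.771631385630837 12.000217884778976 tool off [ 0.1  1.5 -0.5]
0 [np.float64(0.4), 0, np.float64(-6.7)]
1 [np.float64(1.1), 0, np.float64(-6.6)]
2 [np.float64(1.8), 0, np.float64(-6.5)]
3 [np.float64(2.5), 0, np.float64(-6.2)]
4 [np.float64(3.1), 0, np.float64(-5.9)]
5 [np.float64(3.7), 0, np.float64(-5.5)]
6 [np.float64(4.3), 0, np.float64(-5.1)]
7 [np.float64(4.8), 0, np.float64(-4.6)]
8 [np.float64(5.3), 0, np.float64(-4.1)]
9 [np.float64(5.7), 0, np.float64(-3.5)]
10 [np.float64(6.1), 0, np.float64(-2.8)]
11 [np.float64(6.3), 0, np.float64(-2.2)]
12 [np.float64(6.5), 0, np.float64(-1.5)]
13 [np.float64(6.7), 0, np.float64(-0.8)]
14 [np.float64(6.7), 0, np.float64(-0.0)]
```

{"method": "arm_command", "body": {"motion": [{"offset": [0.0004, -0.0015, -0.0067], "spin": 0}, {"offset": [0.0011, 0, -0.0066], "spin": 0}, {"offset": [0.0018, 0, -0.0065], "spin": 0}, {"offset": [0.0025, 0, -0.0062], "spin": 0}, {"offset": [0.0031, 0, -0.0059], "spin": 0}]}}

```text
time_s: 13.88
ee_pos: [549.4, 32.2, 112.5]
ee_rot: [-180.0, 0.0, 170.0]
force: [0.2, -3.1, -2.2]
gripper_width: 17.8
gripper_force: 12.0
```

{"method": "arm_command", "body": {"motion": [{"offset": [0.0037, 0, -0.0055], "spin": 0}, {"offset": [0.0043, 0, -0.0051], "spin": 0}, {"offset": [0.0048, 0, -0.0046], "spin": 0}, {"offset": [0.0053, 0, -0.0041], "spin": 0}, {"offset": [0.0057, 0, -0.0035], "spin": 0}]}}

```text
time_s: 14.5
ee_pos: [526.2, 36.3, 135.4]
ee_rot: [-180.0, 0.1, 170.0]
force: [1.8, -5.1, 0.6]
gripper_width: 18.0
gripper_force: 12.0
```

{"method": "arm_command", "body": {"motion": [{"offset": [0.0061, 0, -0.0028], "spin": 0}, {"offset": [0.0063, 0, -0.0022], "spin": 0}, {"offset": [0.0065, 0, -0.0015], "spin": 0}, {"offset": [0.0067, 0, -0.0008], "spin": 0}, {"offset": [0.0067, 0, 0], "spin": 0}]}}

```text
time_s: 15.12
ee_pos: [494.6, 41.8, 143.4]
ee_rot: [-180.0, 0.2, 170.0]
force: [0.8, -4.9, 6.7]
gripper_width: 17.7
gripper_force: 12.0
```

{"method": "arm_command", "body": {"motion": [{"offset": [0, 0, 0], "spin": 0}, {"offset": [0, 0, 0], "spin": 0}]}}

```text
time_s: 15.38
ee_pos: [493.8, 41.9, 143.3]
ee_rot: [-180.0, 0.0, 170.0]
force: [-0.2, -4.9, 6.8]
gripper_width: 17.9
gripper_force: 12.0
```

{"method": "arm_command", "body": {"motion": [{"offset": [0.003, 0, 0], "spin": 0}, {"offset": [0, 0, 0], "spin": 0}, {"offset": [0, 0, 0], "spin": 0}]}}

```text
time_s: 15.75
ee_pos: [491.1, 42.4, 143.2]
ee_rot: [-180.0, 0.1, 170.0]
force: [-0.6, -5.5, 6.2]
gripper_width: 17.8
gripper_force: 12.0
```

Run:
```python
from h import *
im,_=env.grab_frame('scene'); cv2.imwrite('pics/s3.png',cv2.resize(im[140:260,290:450],None,fx=5,fy=5,interpolation=cv2.INTER_CUBIC)); 
for t in ['stay_grip','stay_pivot']: print(t,env.pinpoint('scene',t)[:2])
```

```text
stay_grip [{'location': [363.2, 192.6], 'score': 0.35}]
stay_pivot [{'location': [365.0, 206.9], 'score': 0.71}, {'location': [353.3, 220.3], 'score': 0.66}]
```

View pics/s3.png

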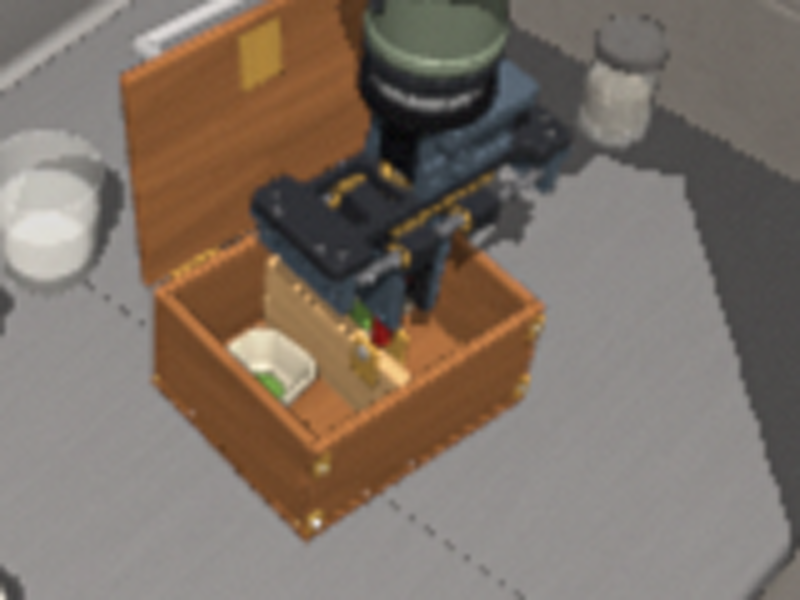

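The stay stands roughly upright between the fingers, with the lid still back, but I can't feel the stop yet. I'll push a little further.

{"method": "arm_command", "body": {"motion": [{"offset": [0.002, 0, 0], "spin": 0}, {"offset": [0.002, 0, 0], "spin": 0}, {"offset": [0, 0, 0], "spin": 0}]}}

```text
time_s: 16.27
ee_pos: [489.0, 42.7, 143.1]
ee_rot: [-180.0, 0.3, 170.0]
force: [4.8, -5.4, 1.4]
gripper_width: 18.1
gripper_force: 12.0
```

Contact with the stop is felt. Release and go up.

{"method": "arm_command", "body": {"motion": [{"offset": [0, 0, 0], "spin": 0}, {"offset": [0, 0, 0], "spin": 0}, {"offset": [0, 0, 0], "spin": 0}, {"offset": [0, 0, -0.01], "spin": 0}, {"offset": [0, 0, -0.03], "spin": 0}], "jaw": 0.04}}

```text
time_s: 16.9
ee_pos: [486.2, 43.5, 181.7]
ee_rot: [-180.0, -0.2, 170.0]
force: [0.3, -0.0, 0.0]
gripper_width: 40.0
gripper_force: 0.0
```

{"method": "arm_command", "body": {"motion": [{"offset": [0, 0, -0.04], "spin": 0}, {"offset": [0, 0, -0.04], "spin": 0}, {"offset": [0, 0, -0.035], "spin": 0}, {"offset": [0, 0, -0.02], "spin": 0}, {"offset": [0, 0, 0], "spin": 0.175}]}}

```text
time_s: 17.52
ee_pos: [488.0, 43.6, 319.8]
ee_rot: [179.9, 0.2, 159.7]
force: [-0.2, 0.0, -0.3]
gripper_width: 39.9
gripper_force: 0.0
```

{"method": "arm_command", "body": {"motion": [{"offset": [0, 0, 0], "spin": 0.175}, {"offset": [0, 0, 0], "spin": 0.175}, {"offset": [0, 0, 0], "spin": 0.175}, {"offset": [0, 0, 0], "spin": 0.175}, {"offset": [0, 0, 0], "spin": 0.175}]}}

```text
time_s: 18.15
ee_pos: [487.1, 43.5, 317.7]
ee_rot: [180.0, -0.0, 109.5]
force: [-1.3, 0.5, 0.1]
gripper_width: 40.1
gripper_force: 0.0
```

{"method": "arm_command", "body": {"motion": [{"offset": [0, 0, 0], "spin": 0.175}, {"offset": [0, 0, 0], "spin": 0.175}, {"offset": [0, 0, 0], "spin": 0.167}, {"offset": [0, 0, 0], "spin": 0}], "jaw": 0.034}}

```text
time_s: 18.65
ee_pos: [487.2, 43.5, 317.6]
ee_rot: [180.0, -0.0, 80.3]
force: [0.2, 0.4, -0.5]
gripper_width: 34.0
gripper_force: 0.0
```

Run:
```python
from h import *
go((677.5,11.7,321))
for c in ('scene','top'):
    im,d=env.grab_frame(c)
    if c=='scene': cv2.imwrite('pics/s4.png',cv2.resize(im[140:260,290:450],None,fx=5,fy=5,interpolation=cv2.INTER_CUBIC))
im,_=env.grab_frame('wrist'); wpt('lid_bar',228)
```

```text
18.65 [487.2  43.5 317.6] [180.   -0.   80.3] F [ 0.2  0.4 -0.5] 33.96324210634307 0.0 tool off [  0.7 193.   -3.4]
lid_bar [522. 208.] 0.69 [680.6   9.2 228. ]
```

View pics/s4.png

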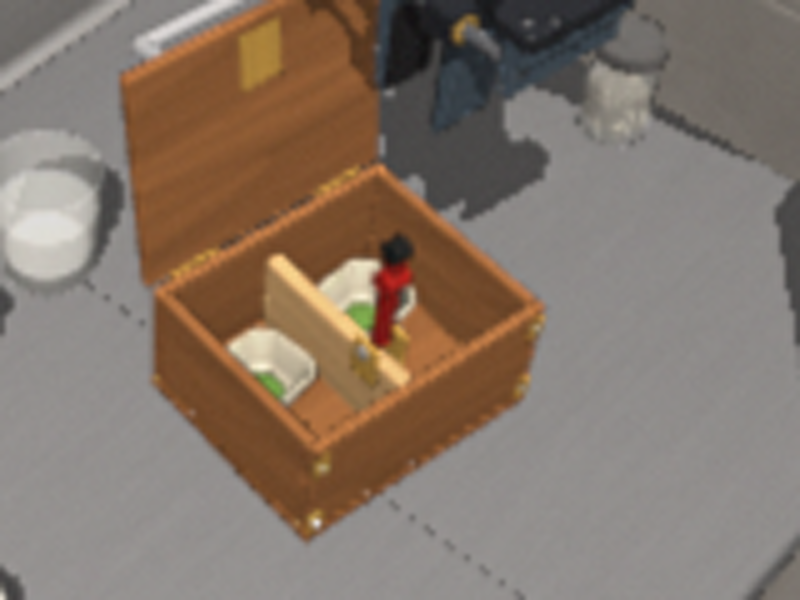

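The stay stands upright, black tip at crop (397,250), and the lid leans back. Go back over the bar.

{"method": "arm_command", "body": {"motion": [{"offset": [0, 0.045, 0], "spin": 0}, {"offset": [0, 0.055, 0], "spin": 0}, {"offset": [0, 0.055, 0], "spin": 0}, {"offset": [0, 0.038, 0], "spin": 0}, {"offset": [0, 0, 0], "spin": 0}]}}

```text
time_s: 19.48
ee_pos: [679.3, 10.0, 314.8]
ee_rot: [-179.9, 0.0, 80.2]
force: [-0.5, -0.7, -0.1]
gripper_width: 33.9
gripper_force: 0.0
```

{"method": "arm_command", "body": {"motion": [{"offset": [0, 0, 0], "spin": 0}, {"offset": [0, 0, 0.03], "spin": 0}, {"offset": [0, 0, 0.03], "spin": 0}]}}

```text
time_s: 19.85
ee_pos: [676.4, 10.9, 257.8]
ee_rot: [179.9, -0.0, 80.3]
force: [-0.1, -0.4, -0.5]
gripper_width: 33.8
gripper_force: 0.0
```

Run:
```python
from h import *
go((677.5,11.7,224))
im,_=env.grab_frame('wrist'); cv2.imwrite('pics/w5.png',im); wpt('lid_bar',228)
```

```text
19.85 [676.4  10.9 257.8] [179.9  -0.   80.3] F [-0.1 -0.4 -0.5] 33.82551135579064 0.0 tool off [ 0.9  0.9 33.8]
lid_bar [323. 235.] 0.76 [676.2  12.8 228. ]
lid_bar [169. 187.] 0.29 [581.7  61.6 228. ]
```

View pics/w5.png

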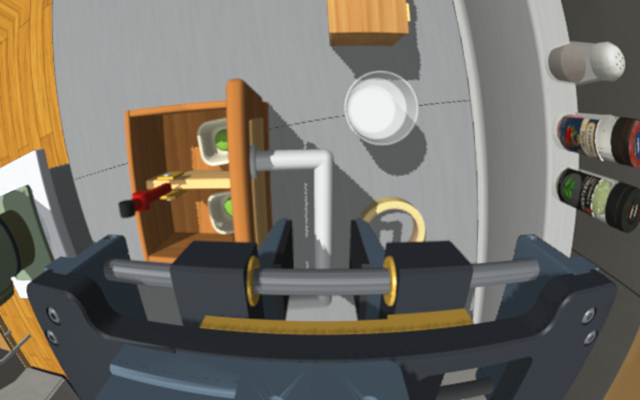

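The bar is at column ~322, midway between the fingers (290 and 352). The stay is up at left. Descend and grip.

{"method": "arm_command", "body": {"motion": [{"offset": [0, 0.0005, 0.014], "spin": 0}, {"offset": [0, 0, 0.012], "spin": 0}, {"offset": [0, 0, 0.006], "spin": 0}, {"offset": [0, 0, 0], "spin": 0}, {"offset": [0, 0, 0], "spin": 0}]}}

```text
time_s: 20.58
ee_pos: [678.3, 10.5, 225.5]
ee_rot: [179.9, -0.0, 80.2]
force: [0.7, -0.0, 0.4]
gripper_width: 34.2
gripper_force: 0.0
```

{"method": "arm_command", "body": {"motion": [{"offset": [0, 0, 0], "spin": 0}, {"offset": [0, 0, 0], "spin": 0}, {"offset": [0, 0, 0], "spin": 0}, {"offset": [0, 0, 0], "spin": 0}], "jaw": 0.0, "newtons": 15}}

```text
time_s: 21.08
ee_pos: [677.9, 10.5, 225.3]
ee_rot: [180.0, 0.0, 80.2]
force: [-1.2, -0.1, 1.3]
gripper_width: 11.6
gripper_force: 15.0
```

Run:
```python
import numpy as np
from h import go
go((677.0,11.7,224))
th=np.linspace(1.69,0.60,18)
P=np.array([[-136*np.cos(t)+54*np.sin(t),136*np.sin(t)+54*np.cos(t)] for t in th])
for i,d in enumerate(np.diff(P,axis=0).round(1)):
    p=P[i+1]; print(i,round(th[i+1],2),d[0],-d[1],'TCP',(608+p[0]*.9854).round(1),(100.5+p[1]-5).round(1))
```

```text
21.075 [677.9  10.5 225.3] [180.    0.   80.2] F [-1.2 -0.1  1.3] 11.561763430929691 15.000001341104507 tool off [ 1.1 -1.1  1.3]
0 1.63 -8.4 -4.2 TCP 668.5 228.3
1 1.56 -8.6 -3.7 TCP 660.0 232.0
2 1.5 -8.9 -3.1 TCP 651.3 235.1
3 1.43 -9.0 -2.5 TCP 642.4 237.6
4 1.37 -9.2 -1.9 TCP 633.3 239.6
5 1.31 -9.3 -1.4 TCP 624.2 240.9
6 1.24 -9.4 -0.8 TCP 615.0 241.7
7 1.18 -9.4 -0.2 TCP 605.7 241.8
8 1.11 -9.4 0.4 TCP 596.5 241.4
9 1.05 -9.3 1.0 TCP 587.3 240.3
10 0.98 -9.2 1.6 TCP 578.2 238.7
11 0.92 -9.1 2.2 TCP 569.2 236.4
12 0.86 -8.9 2.8 TCP 560.4 233.6
13 0.79 -8.8 3.4 TCP 551.8 230.3
14 0.73 -8.5 3.9 TCP 543.4 226.3
15 0.66 -8.2 4.5 TCP 535.3 221.8
16 0.6 -7.9 5.0 TCP 527.4 216.9
```

{"method": "arm_command", "body": {"motion": [{"offset": [0, -0.0084, -0.0042], "spin": 0}, {"offset": [0, -0.0086, -0.0037], "spin": 0}, {"offset": [0, -0.0089, -0.0031], "spin": 0}, {"offset": [0, -0.009, -0.0025], "spin": 0}, {"offset": [0, -0.0092, -0.0019], "spin": 0}]}}

```text
time_s: 21.7
ee_pos: [633.7, 18.1, 240.8]
ee_rot: [180.0, 0.0, 80.2]
force: [1.6, -0.4, 1.4]
gripper_width: 11.7
gripper_force: 15.0
```

{"method": "arm_command", "body": {"motion": [{"offset": [0, -0.0093, -0.0014], "spin": 0}, {"offset": [0, -0.0094, -0.0008], "spin": 0}, {"offset": [0, -0.0094, -0.0002], "spin": 0}, {"offset": [0, -0.0094, 0.0004], "spin": 0}, {"offset": [0, -0.0093, 0.001], "spin": 0}]}}

```text
time_s: 22.32
ee_pos: [587.6, 26.1, 241.2]
ee_rot: [-180.0, 0.0, 80.2]
force: [-0.0, 0.7, 0.4]
gripper_width: 11.8
gripper_force: 15.0
```

{"method": "arm_command", "body": {"motion": [{"offset": [0, -0.0092, 0.0016], "spin": 0}, {"offset": [0, -0.0091, 0.0022], "spin": 0}, {"offset": [0, -0.0089, 0.0028], "spin": 0}, {"offset": [0, -0.0088, 0.0034], "spin": 0}, {"offset": [0, 0, 0], "spin": 0}]}}

```text
time_s: 22.95
ee_pos: [551.8, 32.3, 231.1]
ee_rot: [-179.9, -0.0, 80.2]
force: [-2.0, 1.1, -0.6]
gripper_width: 11.5
gripper_force: 15.0
```

{"method": "arm_command", "body": {"motion": [{"offset": [0, -0.0042, 0.0019], "spin": 0}, {"offset": [0, -0.0042, 0.0021], "spin": 0}, {"offset": [0, 0, 0], "spin": 0}, {"offset": [0, 0, 0], "spin": 0}]}}

```text
time_s: 23.45
ee_pos: [544.6, 33.6, 227.5]
ee_rot: [-180.0, -0.0, 80.2]
force: [-2.0, 1.5, 1.2]
gripper_width: 11.2
gripper_force: 15.0
```

{"method": "arm_command", "body": {"motion": [{"offset": [0, -0.0041, 0.0022], "spin": 0}, {"offset": [0, -0.0041, 0.0023], "spin": 0}, {"offset": [0, 0, 0], "spin": 0}]}}

```text
time_s: 23.82
ee_pos: [536.0, 35.0, 222.5]
ee_rot: [-180.0, 0.0, 80.2]
force: [-1.3, 1.1, 0.9]
gripper_width: 11.7
gripper_force: 15.0
```

{"method": "arm_command", "body": {"motion": [{"offset": [0, -0.002, 0.0012], "spin": 0}, {"offset": [0, -0.002, 0.0013], "spin": 0}, {"offset": [0, 0, 0], "spin": 0}, {"offset": [0, 0, 0], "spin": 0}]}}

```text
time_s: 24.32
ee_pos: [532.6, 35.6, 220.4]
ee_rot: [-180.0, 0.0, 80.2]
force: [-1.2, 2.3, 0.6]
gripper_width: 11.5
gripper_force: 15.0
```

{"method": "arm_command", "body": {"motion": [{"offset": [0, -0.0016, 0.001], "spin": 0}, {"offset": [0, 0, 0], "spin": 0}, {"offset": [0, 0, 0], "spin": 0}]}}

```text
time_s: 24.7
ee_pos: [531.0, 35.9, 219.3]
ee_rot: [-180.0, 0.0, 80.2]
force: [-0.0, 1.8, -1.6]
gripper_width: 11.9
gripper_force: 15.0
```

{"method": "arm_command", "body": {"motion": [{"offset": [0, -0.0016, 0.001], "spin": 0}, {"offset": [0, 0, 0], "spin": 0}, {"offset": [0, 0, 0], "spin": 0}]}}

```text
time_s: 25.08
ee_pos: [530.6, 35.9, 219.1]
ee_rot: [179.8, -0.0, 80.2]
force: [3.7, 1.5, 1.3]
gripper_width: 11.9
gripper_force: 15.0
```

{"method": "arm_command", "body": {"motion": [{"offset": [0, -0.0016, 0.0011], "spin": 0}, {"offset": [0, 0, 0], "spin": 0}, {"offset": [0, 0, 0], "spin": 0}]}}

```text
time_s: 25.45
ee_pos: [530.5, 36.0, 219.0]
ee_rot: [179.6, -0.0, 80.2]
force: [5.1, -0.0, 5.6]
gripper_width: 11.5
gripper_force: 15.0
```

Run:
```python
from h import *
go((531,36,219))
im,_=env.grab_frame('scene'); cv2.imwrite('pics/s6.png',cv2.resize(im[140:260,290:450],None,fx=5,fy=5,interpolation=cv2.INTER_CUBIC))
```

```text
25.45 [530.5  36.  219. ] [179.6  -0.   80.2] F [ 5.1 -0.   5.6] 11.526121733895788 15.000487267971039 tool off [ 0.1  0.5 -0. ]
```

View pics/s6.png

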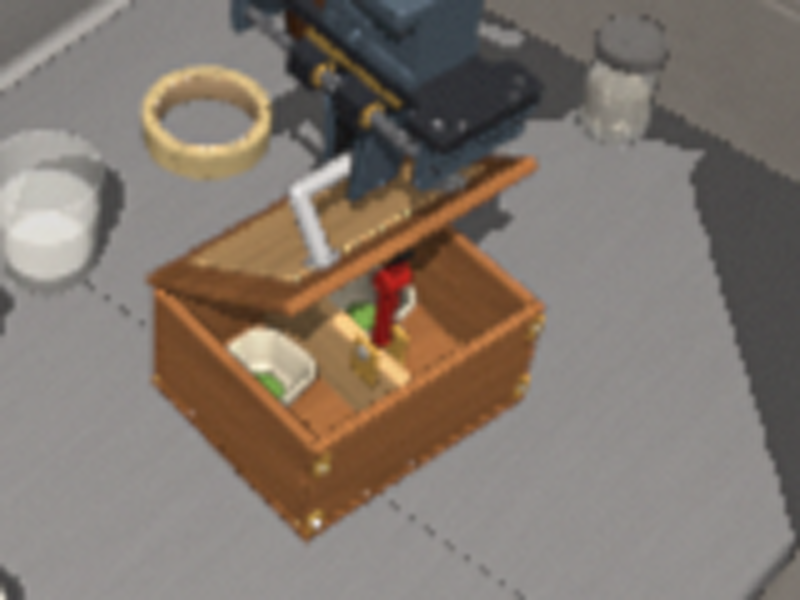

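The lid rests on the upright red stay (tip at crop (397,265) just under the board), and the stop force is felt. Release with a small opening and go straight up.

{"method": "arm_command", "body": {"motion": [{"offset": [0, 0, 0], "spin": 0}, {"offset": [0, 0, 0], "spin": 0}, {"offset": [0, 0, 0], "spin": 0}, {"offset": [0, 0, 0], "spin": 0}], "jaw": 0.03}}

```text
time_s: 26.0
ee_pos: [527.4, 36.3, 216.9]
ee_rot: [-179.9, 0.0, 80.2]
force: [-0.0, -0.0, -0.4]
gripper_width: 29.9
gripper_force: 0.0
```

{"method": "arm_command", "body": {"motion": [{"offset": [0, 0, -0.008], "spin": 0}, {"offset": [0, 0, -0.02], "spin": 0}, {"offset": [0, 0, -0.03], "spin": 0}, {"offset": [0, 0, -0.04], "spin": 0}, {"offset": [0, 0, -0.02], "spin": 0}]}}

```text
time_s: 26.62
ee_pos: [528.4, 36.4, 338.3]
ee_rot: [179.8, -0.0, 80.2]
force: [-0.2, 0.3, -1.1]
gripper_width: 30.0
gripper_force: 0.0
```

{"method": "arm_command", "body": {"motion": [{"offset": [0, 0, 0], "spin": 0}, {"offset": [0, 0, 0], "spin": 0}, {"offset": [0, 0, 0], "spin": 0}, {"offset": [0, 0, 0], "spin": 0}]}}

```text
time_s: 27.12
ee_pos: [527.6, 36.4, 334.5]
ee_rot: [-179.9, 0.0, 80.2]
force: [-0.1, 0.5, 0.3]
gripper_width: 30.1
gripper_force: 0.0
```

Run:
```python
from h import *
go((531,36,219))
im,_=env.grab_frame('scene'); cv2.imwrite('pics/s7.png',cv2.resize(im[140:260,290:450],None,fx=5,fy=5,interpolation=cv2.INTER_CUBIC))
env.grab_frame('wrist'); wpt('lid_bar',224)
```

```text
27.125 [527.6  36.4 334.5] [-179.9    0.    80.2] F [-0.1  0.5  0.3] 30.09492476234795 0.0 tool off [  0.3   3.6 115.5]
lid_bar [323. 202.] 0.89 [530.   34.6 224. ]
```

View pics/s7.png

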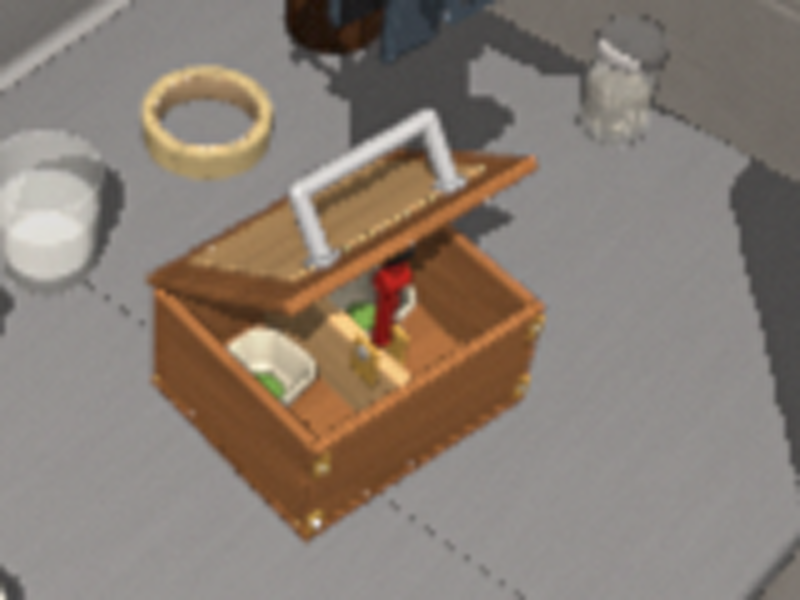

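The lid stands propped on the stay and the gripper is clear above it. Handing in.

```bash
python3 -c "
from h import *
print(env.job_done())"
```

```text
the job is handed in; nothing more can be done
None
```

The lid is propped half open on the upright stay at about 0.63 rad (estimated from the arm's position), with the gripper clear of it and nothing seen moved around the chest; I handed the job in at about 27 s, but no verdict came back.

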